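Hang a shelf-marker frame on the rail and lock it with its pin

TASK

Hang the loose grey shelf-marker frame astride the rail at the free hole, lowering it until it sits square and flat on the bar rather than dropping it. Then take the longer of the two locking pins from the wooden block and push it down through the frame's hole and the bar's hole until its head rests on the frame, like the marker already hanging there. Leave the short pin and the other things on the table where they are.

Things in the scene. Friction and masses are not known exactly. Their poses are not given: they have to be found in the camera images.
- rail: Fixed grey steel rail: level flat bar 24 (x) by 360 (y) by 20 mm deep, top face 150 mm above the table, on a 24 x 18 mm post at each end (y = +-171 mm; foot plates 140 x 30 mm). Two vertical through holes of 12 mm at y = +90 and -90 mm, x = 0; nothing below them. Origin on the table under the bar's middle, z up.
- socket: The free hole of the rail (either the one at +90 or at -90 mm), with a thin bright ring round its mouth. Origin at the centre of the mouth, on the bar's top face; x across the bar, y along the bar, z up. The other hole is taken by a fixed marker frame with its pin, of the same shape and size, its pin head reaching 34 mm above the bar's top.
- frame: Loose grey steel marker frame, 0.2 kg, an upside-down U standing on its legs, symmetrical. Top plate 33 (x) by 80 (y) by 4 mm, top 66 mm above the origin, 14 mm hole in its middle. Legs 80 mm wide, 3 mm thick, outer faces at x = +-16.5, inner at +-13.5 mm; lips below z = 11.5 mm flare out to 20 mm inside, 24 mm outside. Origin at the middle of its foot, on the table. Grip it across x from above.
- frame_eye (a point): Centre of the frame's 14 mm hole, on the underside of the top plate (62 mm above the frame's origin). It coincides with the socket's origin when the frame is hung in place.
- pin_block: Fixed dark wooden block 50 (x) by 130 (y) by 32 mm high, origin under its middle, on the table, z up. Two upright blind holes of 9 mm, 22 mm deep, at y = +40 and -40 mm, x = 0, hold the two pins loosely, in either order.
- long_pin: Long locking pin, upright in the block: steel shank 8 mm in diameter, 45 mm long, tapered over its last 4 mm (4.4 mm at the tip), then a dark cylindrical head, 18 mm in diameter, 30 mm high. Origin at the tip, z to the head. 0.06 kg. The tip stands 10 mm above the table, the head's top 85 mm.
- short_pin: The short pin, not needed: same head, but its shank is only 18 mm, so its head rests on the block, top 62 mm above the table. Origin at the tip's end. Leave it in its hole.
- loupe: Black loupe, 42 mm across, 34 mm high, origin under its middle. Leave alone.
- stamp: Wooden hand stamp, 32 mm across, 60 mm high, origin under its middle. Leave alone.
- weight: Brass paperweight, 52 mm across, 34 mm high, on the left, origin under its middle. Leave alone.
- paste_jar: Paste jar, 56 mm across, 70 mm high, on the right, origin under its middle. Leave alone.

How it is judged (in metres and radians):
On the way, in this order (a step that is already met when the one before it is completed fails the run):
1. the frame is lowered onto the bar while still held: astride it, at most 8 mm above its seat, within 15 mm of the free hole (horizontal distance between frame_eye and socket below 0.015 m and z of frame_eye in the frame of socket between -0.004 and 0.008 m and angle between frame's own z axis and vertical below 0.08 rad and angle between the x axis of frame and the x axis of socket, either way round below 0.15 rad and contact force between the fingers and frame above 0.5 N), for 0.05 s.
2. the frame is let go and sits on the bar at the free hole (horizontal distance between frame_eye and socket below 0.015 m and z of frame_eye in the frame of socket between -0.004 and 0.003 m and angle between frame's own z axis and vertical below 0.08 rad and angle between the x axis of frame and the x axis of socket, either way round below 0.15 rad and contact force between the fingers and frame below 0.1 N), for 0.2 s.
3. the long pin stands through the frame and the bar (horizontal distance between long_pin and socket below 0.006 m and z of long_pin in the frame of socket between -0.046 and -0.036 m and angle between long_pin's own z axis and vertical below 0.15 rad and horizontal distance between frame_eye and socket below 0.008 m and z of frame_eye in the frame of socket between -0.004 and 0.005 m and angle between frame's own z axis and vertical below 0.08 rad and angle between the x axis of frame and the x axis of socket, either way round below 0.15 rad), for 0.1 s.
At the end, for the whole second after the job is handed in: Frame on the bar, its hole within 8 mm of the free hole, underside within 3 mm of the bar, square within 0.15 rad, upright within 0.08 rad; long pin through both, tip 36 mm or more below the bar top, within 6 mm of the hole axis, upright within 0.15 rad; both released and at rest (horizontal distance between frame_eye and socket below 0.008 m and z of frame_eye in the frame of socket between -0.004 and 0.003 m and angle between frame's own z axis and vertical below 0.08 rad and angle between the x axis of frame and the x axis of socket, either way round below 0.15 rad and horizontal distance between long_pin and socket below 0.006 m and z of long_pin in the frame of socket between -0.046 and -0.036 m and angle between long_pin's own z axis and vertical below 0.15 rad and contact force between the fingers and frame below 0.1 N and contact force between the fingers and long_pin below 0.1 N and linear speed of each of frame, long_pin below 0.02 m/s); the robot touches nothing.
It fails at once if the short pin is moved more than 20 mm (distance of short_pin from where it was at the start of the episode above 0.02 m).
It fails at once if the loupe is moved more than 20 mm (distance of loupe from where it was at the start of the episode above 0.02 m).
It fails at once if the stamp is moved more than 20 mm (distance of stamp from where it was at the start of the episode above 0.02 m).
It fails at once if the brass paperweight is moved more than 20 mm (distance of weight from where it was at the start of the episode above 0.02 m).
It fails at once if the paste jar is moved more than 20 mm (distance of paste_jar from where it was at the start of the episode above 0.02 m).
It also fails if it takes over 61 s, if anything falls off the work surface, if the arm or the gripper's body presses on something with over 40 N, if the wrist force passes 120 N, or if a joint passes its speed limit or range.

ROBOT

A 6-joint arm with a two-finger parallel gripper is mounted at the origin on the work surface. World frame = base frame: x ahead of the robot, y to its left, z up, the work surface at z = 0. Lengths are in mm, angles in rad, forces in N, time in s.
With the tool pointing down it reaches from about 400 to 925 mm from the base axis. Payload 12.5 kg.
Tool frame: the origin (TCP) lies at the very end of the fingers, on their centre line; the grasp point (between the pads) lies behind it (env.grip_depth is the z of the grasp point in the tool frame, in mm); z points along the fingers, y is the line along which they close (so a half turn about z gives the same grasp; the last joint's range is limited). The gripper opens to 95 mm and grips with 3 to 60 N. Pads are 20 mm wide; open, the fingers measure 119 mm over their backs; the gripper's body (75 mm by 180 mm) begins 59 mm behind the grasp point.
Start: joints at [1.062, 0.491, 1.559, -0, 1.092, -0.106], TCP at [244.983, 575.005, 214.661] pointing down, gripper open.
Joint ranges: [-3.1, 3.1], [-0.84, 2.19], [0.05, 2.79], [-1.13, 4.28], [0.06, 2.93], [-2.69, 2.69]. Speed limits (rad/s): [2.22, 2.22, 2.79, 3.14, 3.14, 3.14].

INTERFACE

Orientations are given as [roll, pitch, yaw] about the fixed x, y, z axes, in that order (R = Rz(yaw) Ry(pitch) Rx(roll)).
In Python, from cell import env, optics gives the robot as it stands.
- The arm moves only by the tool step_arm, never from a script. Its argument "moves" is a list of rows, each an object of numbers: "tx", "ty", "tz": the shift along the tool's x, y, z in mm; "roll": the turn about the tool's z in rad. In form: [{"tx": .., "ty": .., "tz": .., "roll": ..}, ...]. A call has 1 to 12 rows; each row is the pose to reach, as a shift and turn from the pose commanded when the call began, along the tool's axes at that moment; what a row does not reach only later rows make up. A row lasts 1/12 s, in which the tool goes at most 41.7 mm and 7.16 degrees, less where a joint would pass 70% of its speed; a pose out of reach is approached as far as the arm can. A call with a gripper value outside its range is refused whole. "grip" is the finger opening in mm, from 0 to 95.1, set as the call begins (left out, the last holds). The fingers move at their own pace and stop on an object; the grip force is fixed at half the most. Time passes only in rows, so rows that repeat a pose let the fingers close. It gives the time, the measured TCP pose, the force, the opening and the grip force at its end, in the units of the state.
- env.state(): the state, without advancing time (a new reading comes with each control period).
- optics.read_camera(name): name is "side" or "top"; returns a dict with "pixels" (480x640x3 uint8, blue, green, red), "mtx" (3x3 intrinsics, pixels), "view" (4x4, takes a point from world to camera coordinates). Camera axes: x right, y down, z forward; pixel columns grow to the right and rows downward; lengths in mm; the calibration is good to about 2 mm. A picture is of the moment at which its call begins. There is no depth.
- env.job_done(): hands the job in; it is judged then, once.
The state is a dict: "t": time; "joints": joint angles; "qvel": joint speeds; "tau": joint torques, N m; "eef_pos": TCP position; "tcp_rot": TCP orientation; "ft_force": force on the tool from outside, world axes, zero at the start; "moment": the same for the moment, N m; "opening": opening from 0.0 (shut) to 1.0 (fully open); "grip_force": force on a finger pad.
Only numpy, scipy, OpenCV 4.12 (cv2) and the standard library are available. Lean on these libraries where they do the work, as an engineer would, in place of code of your own. Each camera call takes 0.05 s, during which the arm holds its last target. There are 200 camera calls.

## Working session

There is one attempt and no reset: what is moved stays moved. The work goes in short steps, Python scripts to look and compute and a tool call to move; the robot and the scene stay as the last step left them, time stands still between calls to the robot, and variables do not carry over. Pictures are saved under pics/ and viewed, at most 13 in all, crops included, and the job is handed in when it is done.

Besides the shell and the picture viewer there is one more tool, called after "Call:" as name(argument=value, ...), one argument or row to a line, values as JSON. step_arm: Moves the arm, as the interface text tells. Its arguments: {"type":"object","properties":{"moves":{"type":"array"},"grip":{"type":"number"}},"required":["moves"]}

```bash
mkdir -p pics
python3 - <<'E'
from cell import env, optics
import cv2, numpy as np
np.set_printoptions(suppress=True,precision=4)
for n in("top","side"):
    c=optics.read_camera(n); cv2.imwrite(f"pics/{n}0.png",c["pixels"]); np.savez(f"{n}0.npz",**c)
    print(n,c["mtx"].tolist(),np.array(c["view"]).round(4).tolist())
print(env.grip_depth,env.state())
E
```

```text
top [[610.2820329185257, 0.0, 317.1627758687132], [0.0, 610.2820329185257, 242.65930981476544], [0.0, 0.0, 1.0]] [[0.0068, -0.9998, 0.0196, -37.122], [-0.994, -0.0089, -0.1091, 549.4332], [0.1093, -0.0187, -0.9938, 1371.4185], [0.0, 0.0, 0.0, 1.0]]
side [[502.26977196106594, 0.0, 326.27451710957513], [0.0, 502.26977196106594, 234.25044511107768], [0.0, 0.0, 1.0]] [[-0.9617, -0.2736, 0.0158, 527.2689], [-0.1623, 0.5224, -0.8371, 191.4582], [0.2207, -0.8076, -0.5469, 899.3007], [0.0, 0.0, 0.0, 1.0]]
-18.8 {'t': 0.1, 'joints': array([ 1.0624,  0.4915,  1.5594,  0.    ,  1.0917, -0.1056]), 'qvel': array([ 0.0003, -0.0021, -0.0022,  0.0004,  0.0004, -0.001 ]), 'tau': array([  0.0031, -61.3625, -25.8611,   0.0694,   0.0469,  -0.0001]), 'eef_pos': array([244.8729, 574.7998, 214.1343]), 'tcp_rot': array([-3.1406, -0.0001,  2.7388]), 'ft_force': array([ 0.2787,  0.3302, -0.6402]), 'moment': array([-0.0124, -0.0273,  0.0351]), 'grip_force': 0.0, 'opening': 1.0037907082686686}
```

View pics/top0.png

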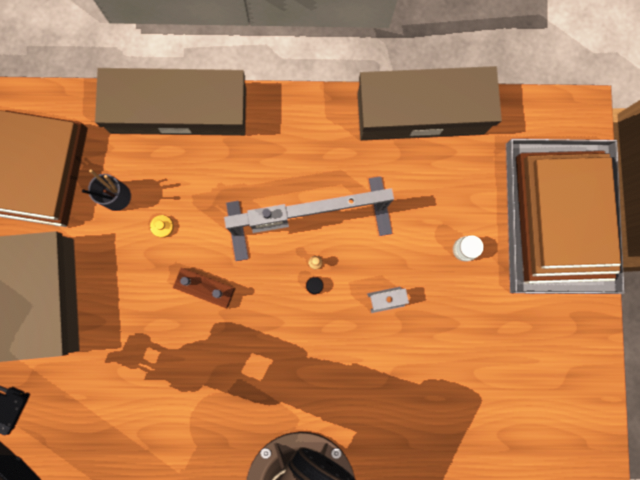

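View pics/side0.png

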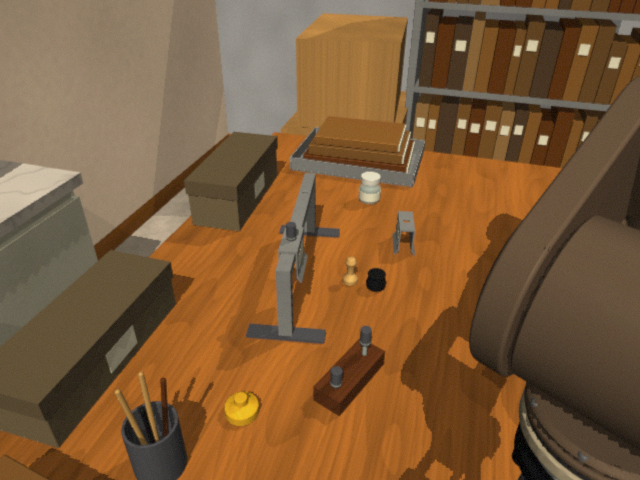

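The top view shows the free hole near (351,200), the frame near (389,300) with its hole at the centre, and the block near (205,288) with pins at about (184,281) and (216,293). In the side view the pin at (366,338) stands taller. That is the one at smaller x and y, so the long pin is the right one in the top view.

```bash
cat > h.py <<'E'
import numpy as np, cv2
def load(n):
    c=np.load(n+".npz"); return c["pixels"],c["mtx"],c["view"]
def ray(K,V,uv):
    R,t=V[:3,:3],V[:3,3]; o=-R.T@t
    d=R.T@np.linalg.solve(K,[uv[0],uv[1],1.]); return o,d
def onplane(K,V,uv,z):
    o,d=ray(K,V,uv); return o+d*(z-o[2])/d[2]
def proj(K,V,P):
    p=K@(V[:3,:3]@np.asarray(P,float)+V[:3,3]); return p[:2]/p[2]
def tri(r1,r2):
    A=[];b=[]
    for o,d in(r1,r2):
        M=np.eye(3)-np.outer(d,d)/(d@d); A.append(M); b.append(M@o)
    return np.linalg.solve(sum(A),sum(b))
E
python3 - <<'E'
from h import *
im,K,V=load("top0"); si,Ks,Vs=load("side0")
def crop(im,u,v,w,h,s): return cv2.resize(im[v:v+h,u:u+w],(w*s,h*s),interpolation=cv2.INTER_NEAREST)
A=crop(im,220,170,190,95,4)[:, :760]
B=np.hstack([crop(im,362,280,60,38,5),crop(im,168,262,75,38,5)]); 
M=np.zeros((600,760,3),np.uint8); M[:380]=A; M[390:580,:675]=B[:,:760]
cv2.imwrite("pics/m1.png",M)
hsv=cv2.cvtColor(im,cv2.COLOR_BGR2HSV)
for nm,(u,v,w,h),z in(("frame",(360,280,65,40),66),("rail",(220,170,190,95),150)):
    s=hsv[v:v+h,u:u+w]; m=((s[...,1]<60)&(s[...,2]>125)).astype(np.uint8)
    cs,_=cv2.findContours(m,cv2.RETR_CCOMP,cv2.CHAIN_APPROX_NONE)
    for c in cs:
        if cv2.contourArea(c)<8: continue
        r=cv2.minAreaRect(c); q=cv2.boxPoints(r)+[u,v]
        print(nm,cv2.contourArea(c),(np.array(r[0])+[u,v]).round(1),np.round(r[1],1),[onplane(K,V,p,z)[:2].round(1).tolist() for p in q],onplane(K,V,np.array(r[0])+[u,v],z).round(1))
s=hsv[292:308,380:400,1];print(s);print(hsv[193:208,343:360,2])
E
```

```text
frame 576.5 [388.4 299. ] [18.6 37.1] [[432.7, -146.5], [450.5, -227.5], [410.2, -235.8], [392.5, -155.1]] [ 421.4 -191.2   66. ]
frame 43.0 [389. 299.] [7.1 7.1] [[421.3, -181.4], [432.4, -192.6], [421.4, -203.7], [410.3, -192.5]] [ 421.3 -192.6   66. ]
rail 41.0 [270. 228.] [ 2.4 34.5] [[563.1, 104.9], [575.4, 33.5], [570.2, 32.7], [558.0, 104.0]] [566.7  68.8 150. ]
rail 1926.0 [308.8 209.3] [ 17.7 169.2] [[595.4, 166.2], [656.8, -186.5], [619.2, -192.3], [558.3, 159.4]] [607.2 -12.4 150. ]
rail 143.5 [271.5 213.5] [19. 11.] [[585.6, 85.9], [609.1, 86.3], [609.5, 46.3], [586.0, 46.0]] [597.5  66.1 150. ]
rail 30.5 [350.8 200.8] [6.4 5.7] [[626.9, -92.1], [635.6, -100.6], [626.1, -110.1], [617.4, -101.6]] [ 626.5 -101.1  150. ]
[[ 22  23  24  25  25  23  25  23  22  20  18  19  17  18  16  16  17  18
   16  16]
 [ 21  23  23  21  20  18  19  19  18  18  18  16  16  15  16  16  18  17
   17  17]
 [ 18  20  20  18  18  16  16  16  15  15  16  14  15  16  16  16  17  17
   17  17]
 [ 18  18  18  16  18  16  17  19  26  27  21  15  15  16  16  17  17  17
   18  18]
 [ 16  18  18  16  1
[... 1366 characters left out ...]
194 194 196 196 177 148 137 157 184 194 191 189 190 190 192]
 [193 193 192 194 198 192 161 136 121 120 154 186 190 189 189 191 190]
 [192 192 191 191 198 208 214 213 198 162 148 179 189 190 190 190 192]
 [192 193 191 193 204 225 235 237 233 211 186 191 192 190 190 190 191]
 [193 192 191 193 203 224 235 238 237 233 219 203 194 190 191 191 190]
 [193 192 192 191 196 209 225 231 232 228 215 199 191 191 191 191 191]
 [194 193 191 191 192 197 204 209 209 206 197 190 185 183 182 179 177]
 [194 194 192 192 192 193 189 187 187 184 179 169 153 141 136 129 127]
 [193 188 186 184 180 172 156 144 141 137 129 126 128 131 136 147 159]
 [171 156 144 141 135 129 127 131 136 147 156 171 192 204 203 205 209]]
```

View pics/m1.png

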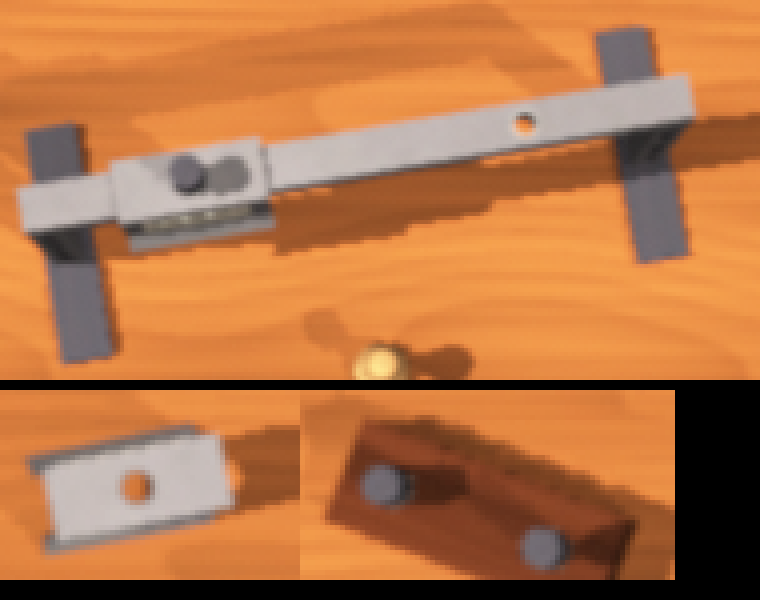

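The crop shows the free hole at about (351,201), the frame plate with its hole at (389,299), and the pin heads at about (184.5,281) and (216.5,293.5). Next I'll refine the numbers.

```bash
cat >> h.py <<'E'
def tgt(x,y,z,yaw):
    "move from measured pose to TCP x,y,z with tool yaw; prints tool-axis shifts"
    from cell import env
    from scipy.spatial.transform import Rotation as Ro
    s=env.state(); R=Ro.from_euler("xyz",s["tcp_rot"]).as_matrix()
    d=R.T@(np.array([x,y,z])-s["eef_pos"]); r=-(yaw-s["tcp_rot"][2]); r=(r+np.pi)%(2*np.pi)-np.pi
    print("t",round(float(s["t"]),2),"pos",s["eef_pos"].round(1),"yaw",round(float(s["tcp_rot"][2]),4),"-> tx,ty,tz",d.round(1),"roll",round(float(r),4))
E
python3 - <<'E'
from h import *
im,K,V=load("top0"); si,Ks,Vs=load("side0")
g=im.astype(float).min(2)   # blue channel low on wood
# rail edges: per column bar top, half-level crossing
def edges(cols,v0,v1,thr):
    up=[];lo=[]
    for u in cols:
        p=g[v0:v1,u]; k=np.where(p>thr)[0]
        a,b=k[0],k[-1]
        up.append(v0+a-(p[a]-thr)/(p[a]-p[a-1])); lo.append(v0+b+(p[b]-thr)/(p[b]-p[b+1]))
    return np.array(up),np.array(lo)
cols=np.r_[292:342,360:368]
u,l=edges(cols,180,230,145)
W=lambda vs:np.array([onplane(K,V,(c,v),150)[:2] for c,v in zip(cols,vs)])
fu,fl=np.polyfit(*W(u).T[::-1],1),np.polyfit(*W(l).T[::-1],1)
print("rail edges x=a*y+b",fu,fl,"yaw",-np.arctan((fu[0]+fl[0])/2),"width",(fu[1]-fl[1])*np.cos(np.arctan(fu[0])))
a,b=(fu+fl)/2
print("centre x at y=-101:",a*-101+b)
# hole in bar, centroid of orange-ish/ring patch via saturation
hsv=cv2.cvtColor(im,cv2.COLOR_BGR2HSV).astype(float)
def cen(u,v,r,s0):
    s=np.clip(hsv[v-r:v+r+1,u-r:u+r+1,1]-s0,0,None); Y,X=np.mgrid[v-r:v+r+1,u-r:u+r+1]
    return np.array([(s*X).sum(),(s*Y).sum()])/s.sum()
c=cen(389,299,6,40);print("frame hole px",c,onplane(K,V,c,64),onplane(K,V,c,66))
print(hsv[194:208,344:359,1].astype(int))
# frame plate
m=(hsv[280:320,360:425,1]<45)&(hsv[280:320,360:425,2]>165)
cs,_=cv2.findContours(m.astype(np.uint8),cv2.RETR_EXTERNAL,cv2.CHAIN_APPROX_NONE)
c=max(cs,key=cv2.contourArea)[:,0]+[360,280]
P=np.array([onplane(K,V,p,66)[:2] for p in c],np.float32); print("frame rect",cv2.minAreaRect(P))
# pin heads: bluish grey, top view and side view
for n,I,(x0,y0,x1,y1) in(("top",im,(170,262,243,305)),("side",si,(320,320,380,392))):
    h=cv2.cvtColor(I,cv2.COLOR_BGR2HSV)[y0:y1,x0:x1]
    m=((h[...,1]<90)).astype(np.uint8); N,_,st,ce=cv2.connectedComponentsWithStats(m)
    for i in range(1,N):
        if st[i,4]>15: print(n,st[i]+[x0,y0,0,0,0],ce[i]+[x0,y0])
E
```

```text
rail edges x=a*y+b [-1.81683719e-01  6.20350575e+02] [-1.86332349e-01  5.96899479e+02] yaw 0.18197245670810594 width 23.07337361011816
centre x at y=-101: 627.2098381873086
frame hole px [388.77088949 299.00778676] [ 421.35503736 -192.32875662   64.        ] [ 421.3185231  -192.05551338   66.        ]
[[180 180 177 172 169 165 155 149 143 128 111  97  77  58  52]
 [163 155 141 126 112 102  81  66  59  51  44  36  27  20  19]
 [102  80  61  51  45  38  28  23  21  18  19  19  16  16  17]
 [ 40  29  21  18  18  18  17  18  18  18  18  19  19  19  17]
 [ 17  17  16  16  17  16  21  20  19  19  20  20  20  19  16]
 [ 16  16  16  18  28  67 113 116  57  23  19  20  19  19  17]
 [ 19  16  15  24  64 143 182 182 143  48  20  20  20  20  17]
 [ 18  17  16  25  68 142 180 184 162  80  27  21  21  20  21]
 [ 19  17  17  24  54 105 146 158 138  80  30  21  21  20  20]
 [ 19  19  19  18  31  56  82  97  82  46  23  19  19  19  17]
 [ 18  17  17  16  18  25  38  43  36  22  15  15  15  17  16]
 [ 18  17  16  16  17  16  18  20  18  16  12  12  14  17  28]
 [ 18  18  17  16  16  13  14  20  24  36  49  72  93 109 130]
 [ 16  18  27  34  47  70  91 103 123 144 157 169 174 176 178]]
frame rect ((421.6092224121094, -192.59228515625), (33.851924896240234, 78.40737915039062), 12.219670295715332)
top [180 277  10   8  67] [184.71641791 280.64179104]
top [212 290  10   8  62] [216.37096774 293.22580645]
side [360 326  11  30 241] [365.03319502 338.77593361]
side [320 329   5  14  62] [321.83870968 335.59677419]
side [330 367  13  21 226] [335.98672566 376.88053097]
```

Call:
step_arm(
  moves=[
    {"tx": -441, "ty": -437, "tz": 0, "roll": 0.955},
    {"tx": -441, "ty": -437, "tz": 0, "roll": 0.955},
    {"tx": -441, "ty": -437, "tz": 0, "roll": 0.955},
    {"tx": -441, "ty": -437, "tz": 0, "roll": 0.955},
    {"tx": -441, "ty": -437, "tz": 0, "roll": 0.955},
    {"tx": -441, "ty": -437, "tz": 0, "roll": 0.955},
    {"tx": -441, "ty": -437, "tz": 0, "roll": 0.955},
    {"tx": -441, "ty": -437, "tz": 0, "roll": 0.955},
    {"tx": -441, "ty": -437, "tz": 0, "roll": 0.955},
    {"tx": -441, "ty": -437, "tz": 0, "roll": 0.955},
    {"tx": -441, "ty": -437, "tz": 0, "roll": 0.955},
    {"tx": -441, "ty": -437, "tz": 0, "roll": 0.955},
  ],
  grip=95,
)

```text
t: 1.1
eef_pos: [434.0, 110.0, 214.7]
tcp_rot: [3.142, -0.0, 1.784]
ft_force: [0.3, 0.9, 0.7]
opening: 1.0
grip_force: 0.0
```

```bash
python3 -c "
from h import *
tgt(480,0,215,1.784);tgt(421.4,-192.4,110,1.784)"
```

```text
t 1.1 pos [434.  110.  214.7] yaw 1.7838 -> tx,ty,tz [-117.2   21.7   -0.4] roll -0.0002
t 1.1 pos [434.  110.  214.7] yaw 1.7838 -> tx,ty,tz [-292.9  -76.2  104.6] roll -0.0002
```

Call:
step_arm(
  moves=[
    {"tx": -117, "ty": 22, "tz": 0},
    {"tx": -117, "ty": 22, "tz": 0},
    {"tx": -117, "ty": 22, "tz": 0},
    {"tx": -293, "ty": -76, "tz": 90},
    {"tx": -293, "ty": -76, "tz": 90},
    {"tx": -293, "ty": -76, "tz": 90},
    {"tx": -293, "ty": -76, "tz": 90},
    {"tx": -293, "ty": -76, "tz": 90},
    {"tx": -293, "ty": -76, "tz": 90},
    {"tx": -293, "ty": -76, "tz": 90},
    {"tx": -293, "ty": -76, "tz": 90},
    {"tx": -293, "ty": -76, "tz": 90},
  ],
)

```text
validation failed for argument at $.mo...
```

Run:
```python
from h import *
from cell import env,optics
tgt(421.4,-192.4,30,1.784)
c=optics.read_camera("top");np.savez("top1.npz",**c)
d=optics.read_camera("side");np.savez("side1.npz",**d)
a=c["pixels"][250:350,330:450];b=d["pixels"][150:270,340:460]
cv2.imwrite("pics/m2.png",np.hstack([cv2.resize(a,(400,333),interpolation=0),cv2.resize(b,(333,333),interpolation=0)]))
```

```text
t 1.1 pos [434.  110.  214.7] yaw 1.7838 -> tx,ty,tz [-292.9  -76.2  184.6] roll -0.0002
```

View pics/m2.png

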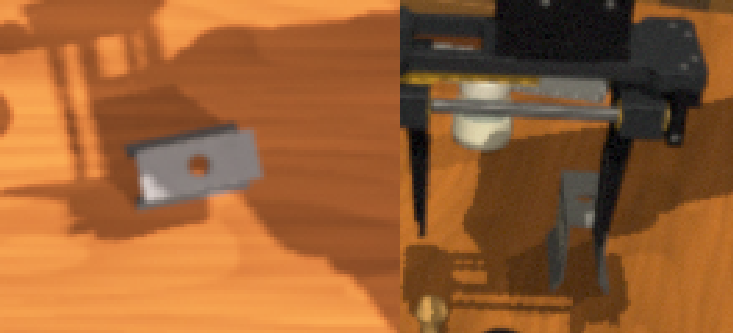

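The second move was refused, probably because its rows had no "roll", so the picture still shows the gripper in transit and the frame untouched. I'll resend with all four keys.

Call:
step_arm(
  moves=[
    {"tx": -117, "ty": 22, "tz": 0, "roll": 0},
    {"tx": -117, "ty": 22, "tz": 0, "roll": 0},
    {"tx": -117, "ty": 22, "tz": 0, "roll": 0},
    {"tx": -293, "ty": -76, "tz": 90, "roll": 0},
    {"tx": -293, "ty": -76, "tz": 90, "roll": 0},
    {"tx": -293, "ty": -76, "tz": 90, "roll": 0},
    {"tx": -293, "ty": -76, "tz": 90, "roll": 0},
    {"tx": -293, "ty": -76, "tz": 90, "roll": 0},
    {"tx": -293, "ty": -76, "tz": 90, "roll": 0},
    {"tx": -293, "ty": -76, "tz": 90, "roll": 0},
    {"tx": -293, "ty": -76, "tz": 90, "roll": 0},
    {"tx": -293, "ty": -76, "tz": 90, "roll": 0},
  ],
)

```text
t: 2.2
eef_pos: [421.9, -189.3, 125.1]
tcp_rot: [3.141, 0.0, 1.785]
ft_force: [0.1, -0.1, 0.3]
opening: 1.001
grip_force: 0.0
```

Run:
```python
from h import *
tgt(421.4,-192.4,30,1.784)
```

```text
t 2.2 pos [ 421.9 -189.3  125.1] yaw 1.7846 -> tx,ty,tz [-2.9 -1.2 95.1] roll 0.0006
```

Call:
step_arm(
  moves=[
    {"tx": 0, "ty": 0, "tz": 30, "roll": 0},
    {"tx": 0, "ty": 0, "tz": 60, "roll": 0},
    {"tx": 0, "ty": 0, "tz": 80, "roll": 0},
    {"tx": 0, "ty": 0, "tz": 95, "roll": 0},
    {"tx": 0, "ty": 0, "tz": 95, "roll": 0},
    {"tx": 0, "ty": 0, "tz": 95, "roll": 0},
  ],
)

```text
t: 2.7
eef_pos: [421.9, -189.3, 29.9]
tcp_rot: [-3.141, -0.0, 1.786]
ft_force: [0.4, 0.1, -0.1]
opening: 0.995
grip_force: 0.0
```

Call:
step_arm(
  moves=[
    {"tx": 0, "ty": 0, "tz": 0, "roll": 0},
    {"tx": 0, "ty": 0, "tz": 0, "roll": 0},
    {"tx": 0, "ty": 0, "tz": 0, "roll": 0},
    {"tx": 0, "ty": 0, "tz": 0, "roll": 0},
    {"tx": 0, "ty": 0, "tz": 0, "roll": 0},
    {"tx": 0, "ty": 0, "tz": 0, "roll": 0},
    {"tx": 0, "ty": 0, "tz": 0, "roll": 0},
    {"tx": 0, "ty": 0, "tz": 0, "roll": 0},
    {"tx": 0, "ty": 0, "tz": 0, "roll": 0},
    {"tx": 0, "ty": 0, "tz": 0, "roll": 0},
  ],
  grip=25,
)

```text
t: 3.53
eef_pos: [421.4, -190.4, 29.6]
tcp_rot: [3.142, -0.0, 1.784]
ft_force: [2.9, 1.3, 2.0]
opening: 0.357
grip_force: 1.4
```

Run:
```python
from h import *
tgt(421.4,-192.4,30,1.784)
```

```text
t 3.53 pos [ 421.4 -190.4   29.6] yaw 1.7837 -> tx,ty,tz [-1.9 -0.4 -0.4] roll -0.0003
```

Call:
step_arm(
  moves=[
    {"tx": 0, "ty": 0, "tz": 0, "roll": 0},
    {"tx": 0, "ty": 0, "tz": 0, "roll": 0},
    {"tx": 0, "ty": 0, "tz": 0, "roll": 0},
    {"tx": 0, "ty": 0, "tz": 0, "roll": 0},
    {"tx": 0, "ty": 0, "tz": 0, "roll": 0},
  ],
  grip=25,
)

```text
t: 3.95
eef_pos: [421.5, -190.5, 29.6]
tcp_rot: [3.141, -0.0, 1.784]
ft_force: [0.2, -0.8, 0.4]
opening: 0.344
grip_force: 30.0
```

Run:
```python
from h import *
tgt(421.4,-192.4,200,1.784)
```

```text
t 3.95 pos [ 421.5 -190.5   29.6] yaw 1.7838 -> tx,ty,tz [  -1.9   -0.4 -170.4] roll -0.0002
```

Call:
step_arm(
  moves=[
    {"tx": 0, "ty": 0, "tz": -15, "roll": 0},
    {"tx": 0, "ty": 0, "tz": -50, "roll": 0},
    {"tx": 0, "ty": 0, "tz": -90, "roll": 0},
    {"tx": 0, "ty": 0, "tz": -130, "roll": 0},
    {"tx": 0, "ty": 0, "tz": -170, "roll": 0},
    {"tx": 0, "ty": 0, "tz": -178, "roll": 0},
    {"tx": 5, "ty": 30, "tz": -178, "roll": 0.01},
    {"tx": 14, "ty": 70, "tz": -178, "roll": 0.031},
    {"tx": 23, "ty": 110, "tz": -178, "roll": 0.031},
    {"tx": 32, "ty": 150, "tz": -178, "roll": 0.031},
    {"tx": 40, "ty": 190, "tz": -178, "roll": 0.031},
    {"tx": 46, "ty": 215, "tz": -178, "roll": 0.031},
  ],
)

```text
t: 4.95
eef_pos: [624.3, -98.1, 206.2]
tcp_rot: [-3.141, -0.001, 1.754]
ft_force: [-0.5, -0.6, -1.7]
opening: 0.345
grip_force: 30.0
```

Call:
step_arm(
  moves=[
    {"tx": 0, "ty": 5, "tz": 0, "roll": 0},
    {"tx": 0, "ty": 5, "tz": 0, "roll": 0},
    {"tx": 0, "ty": 5, "tz": 0, "roll": 0},
    {"tx": 0, "ty": 5, "tz": 0, "roll": 0},
  ],
)

```text
t: 5.28
eef_pos: [625.6, -99.6, 207.2]
tcp_rot: [-3.14, -0.0, 1.752]
ft_force: [-0.5, -0.5, -1.7]
opening: 0.343
grip_force: 30.0
```

Run:
```python
from h import *
from cell import env,optics
tgt(626.5,-99.1,207,1.753)
c=optics.read_camera("top");np.savez("top2.npz",**c)
d=optics.read_camera("side");np.savez("side2.npz",**d)
a=c["pixels"][150:250,300:420];b=d["pixels"][120:320,220:370]
cv2.imwrite("pics/m3.png",np.hstack([cv2.resize(a,(360,300),interpolation=0),cv2.resize(b,(405,540),interpolation=0)[:300]]) if 0 else np.hstack([cv2.copyMakeBorder(cv2.resize(a,(360,300),interpolation=0),0,240,0,0,0),cv2.resize(b,(405,540),interpolation=0)]))
```

```text
t 5.28 pos [625.6 -99.6 207.2] yaw 1.7521 -> tx,ty,tz [0.4 0.9 0.2] roll -0.0009
```

View pics/m3.png

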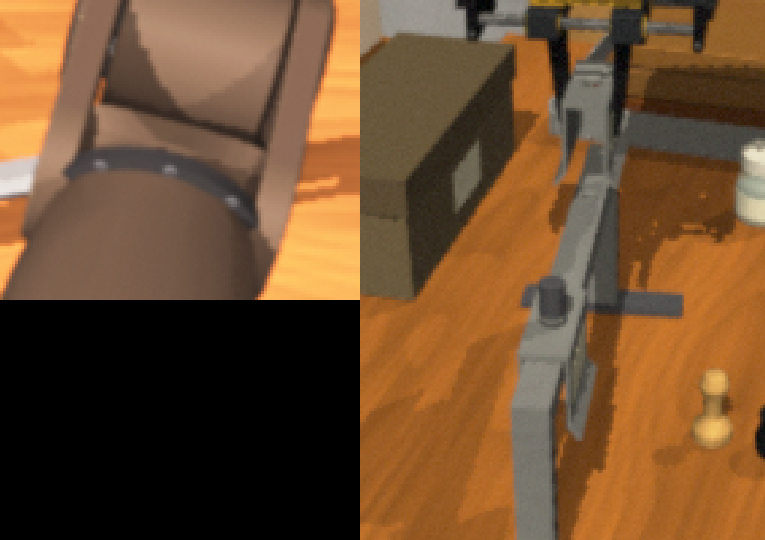

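The top view is blocked by the arm. The side view shows the frame held upright and lined up over the bar, well clear of the other marker. The flared lips give about 8 mm of lead-in, so I'll lower it in stages and watch the force.

Call:
step_arm(
  moves=[
    {"tx": 0, "ty": 1, "tz": 5, "roll": 0},
    {"tx": 0, "ty": 1, "tz": 20, "roll": 0},
    {"tx": 0, "ty": 1, "tz": 30, "roll": 0},
    {"tx": 0, "ty": 1, "tz": 38, "roll": 0},
    {"tx": 0, "ty": 1, "tz": 46, "roll": 0},
    {"tx": 0, "ty": 1, "tz": 54, "roll": 0},
    {"tx": 0, "ty": 1, "tz": 54, "roll": 0},
    {"tx": 0, "ty": 1, "tz": 54, "roll": 0},
  ],
)

```text
t: 6.05
eef_pos: [627.7, -98.9, 153.3]
tcp_rot: [-3.141, -0.0, 1.753]
ft_force: [-0.7, -0.9, -2.3]
opening: 0.345
grip_force: 30.0
```

Run:
```python
from h import *
from cell import env,optics
tgt(626.5,-99.1,118,1.753)
s=env.state();print(s["ft_force"],s["moment"],s["opening"])
d=optics.read_camera("side");np.savez("side3.npz",**d)
b=d["pixels"][130:230,250:350]
cv2.imwrite("pics/m4.png",cv2.resize(b,(600,600),interpolation=0))
```

```text
t 6.05 pos [627.7 -98.9 153.3] yaw 1.7527 -> tx,ty,tz [ 0.  -1.2 35.3] roll -0.0003
[-0.65368028 -0.90050106 -2.32870113] [-0.07808949  0.02395308 -0.01520236] 0.3451096476184349
```

View pics/m4.png

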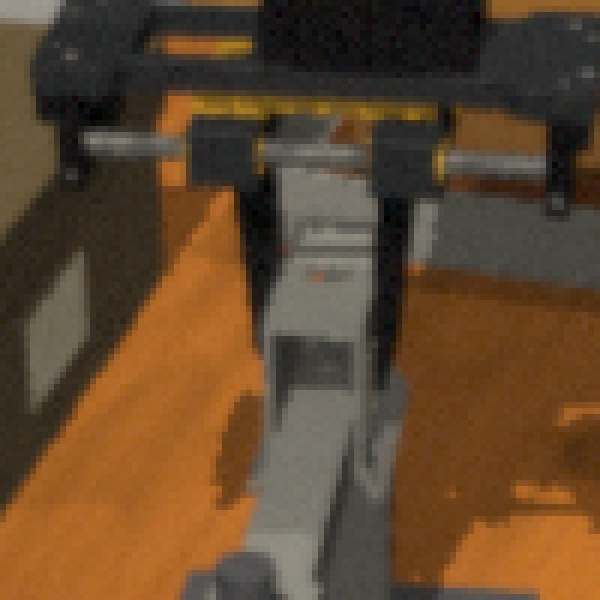

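The side view shows the bar already between the straight part of the legs, and there is no side force, so I'll keep going straight down.

Call:
step_arm(
  moves=[
    {"tx": 0, "ty": 0, "tz": 6, "roll": 0},
    {"tx": 0, "ty": 0, "tz": 12, "roll": 0},
    {"tx": 0, "ty": 0, "tz": 18, "roll": 0},
    {"tx": 0, "ty": 0, "tz": 24, "roll": 0},
    {"tx": 0, "ty": 0, "tz": 29, "roll": 0},
    {"tx": 0, "ty": 0, "tz": 31, "roll": 0},
    {"tx": 0, "ty": 0, "tz": 32, "roll": 0},
    {"tx": 0, "ty": 0, "tz": 32, "roll": 0},
  ],
)

```text
t: 6.77
eef_pos: [627.7, -98.9, 121.4]
tcp_rot: [-3.141, -0.0, 1.753]
ft_force: [-0.8, 0.4, -3.2]
opening: 0.346
grip_force: 30.0
```

Call:
step_arm(
  moves=[
    {"tx": 0, "ty": 0, "tz": 1, "roll": 0},
    {"tx": 0, "ty": 0, "tz": 2, "roll": 0},
    {"tx": 0, "ty": 0, "tz": 2, "roll": 0},
    {"tx": 0, "ty": 0, "tz": 2, "roll": 0},
  ],
)

```text
t: 7.1
eef_pos: [627.7, -98.9, 119.7]
tcp_rot: [3.141, -0.0, 1.753]
ft_force: [0.0, 0.3, -2.0]
opening: 0.345
grip_force: 30.0
```

Call:
step_arm(
  moves=[
    {"tx": 0, "ty": 0, "tz": 1, "roll": 0},
    {"tx": 0, "ty": 0, "tz": 2, "roll": 0},
    {"tx": 0, "ty": 0, "tz": 2, "roll": 0},
    {"tx": 0, "ty": 0, "tz": 2, "roll": 0},
  ],
)

```text
t: 7.43
eef_pos: [627.8, -98.9, 117.8]
tcp_rot: [3.141, 0.0, 1.753]
ft_force: [-0.6, 1.8, -0.5]
opening: 0.344
grip_force: 30.0
```

Call:
step_arm(
  moves=[
    {"tx": 0, "ty": 0, "tz": 0.5, "roll": 0},
    {"tx": 0, "ty": 0, "tz": 0.5, "roll": 0},
    {"tx": 0, "ty": 0, "tz": 0.5, "roll": 0},
  ],
)

```text
t: 7.68
eef_pos: [627.8, -98.9, 117.7]
tcp_rot: [3.141, 0.0, 1.753]
ft_force: [-1.7, 0.1, 5.6]
opening: 0.347
grip_force: 30.0
```

Call:
step_arm(
  moves=[
    {"tx": 0, "ty": 0, "tz": 0, "roll": 0},
    {"tx": 0, "ty": 0, "tz": 0, "roll": 0},
    {"tx": 0, "ty": 0, "tz": 0, "roll": 0},
    {"tx": 0, "ty": 0, "tz": 0, "roll": 0},
    {"tx": 0, "ty": 0, "tz": -1, "roll": 0},
    {"tx": 0, "ty": 0, "tz": -1, "roll": 0},
  ],
  grip=70,
)

```text
t: 8.18
eef_pos: [627.8, -98.9, 118.2]
tcp_rot: [3.141, 0.0, 1.753]
ft_force: [-0.6, 0.1, -0.5]
opening: 0.7
grip_force: 0.0
```

Call:
step_arm(
  moves=[
    {"tx": 0, "ty": 0, "tz": -10, "roll": 0},
    {"tx": 0, "ty": 0, "tz": -40, "roll": 0},
    {"tx": 0, "ty": 0, "tz": -80, "roll": 0},
    {"tx": 0, "ty": 0, "tz": -110, "roll": 0},
    {"tx": 0, "ty": -40, "tz": -110, "roll": 0},
    {"tx": 0, "ty": -80, "tz": -110, "roll": 0},
    {"tx": 30, "ty": -110, "tz": -110, "roll": 0},
    {"tx": 65, "ty": -130, "tz": -110, "roll": 0},
    {"tx": 105, "ty": -140, "tz": -110, "roll": 0},
    {"tx": 145, "ty": -150, "tz": -110, "roll": 0},
    {"tx": 185, "ty": -160, "tz": -110, "roll": 0},
    {"tx": 225, "ty": -165, "tz": -110, "roll": 0},
  ],
)

```text
t: 9.18
eef_pos: [423.2, 93.7, 229.1]
tcp_rot: [3.141, 0.0, 1.752]
ft_force: [1.0, 0.3, 0.1]
opening: 0.739
grip_force: 0.0
```

Run:
```python
from h import *
from cell import env,optics
s=env.state();print(s["t"],s["eef_pos"],s["tcp_rot"][2])
c=optics.read_camera("top");np.savez("top4.npz",**c)
d=optics.read_camera("side");np.savez("side4.npz",**d)
a=c["pixels"][175:235,300:410];b=d["pixels"][170:300,250:350]
a0,_,_=load("top0")
cv2.imwrite("pics/m5.png",np.hstack([np.vstack([cv2.resize(a,(440,240),interpolation=0),cv2.resize(a0[175:235,300:410],(440,240),interpolation=0)]),cv2.resize(b,(350,480),interpolation=0)]))
```

```text
9.1833 [423.15270168  93.7057132  229.05706991] 1.7519418151876065
```

View pics/m5.png

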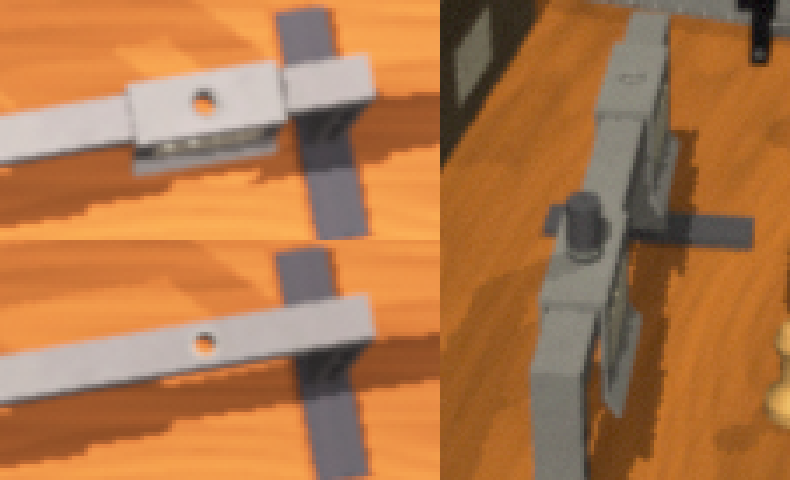

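The frame sits square on the bar and its hole at about (351,200) lines up with where the bar's hole was. I'll measure the offset and the long pin's position.

Run:
```python
from h import *
im0,K,V=load("top0"); im4,_,_=load("top4"); si,Ks,Vs=load("side0")
yaw=.182; ey=np.array([-np.sin(yaw),np.cos(yaw)]); ex=np.array([np.cos(yaw),np.sin(yaw)])
base=np.array([627.2,-101.])
def prof(im,z,s,off,axis=ey,other=ex):
    uv=np.array([proj(K,V,[*(base+axis*a+other*off),z]) for a in s],np.float32)
    return cv2.remap(im,uv[None,:,0],uv[None,:,1],cv2.INTER_LINEAR)[0].astype(float)
def edge(p,s):
    p=p.min(1); d=np.abs(np.gradient(np.convolve(p,np.ones(9)/9,'same')))[8:-8]; k=d.argmax()
    w=d[max(0,k-8):k+9]; return (w*s[8:-8][max(0,k-8):k+9]).sum()/w.sum()
for nm,a,b in(("right end",-115,-70),("left end",250,290)):
    s=np.arange(a,b,.25)
    print(nm,[round(edge(prof(im0,150,s,o),s),2) for o in(-4,0,4)])
# frame plate ends in image 4, z=154
for a,b in((-50,-30),(30,50)):
    s=np.arange(a,b,.25); print("plate end y",[round(edge(prof(im4,154,s,o),s),2) for o in(-8,-4,4,8)])
for a,b in((-24,-9),(9,24)):
    s=np.arange(a,b,.25); print("plate side x",[round(edge(prof(im4,154,s,o,ex,ey),s),2) for o in(-30,-20,20,30)])
hs=cv2.cvtColor(im4,cv2.COLOR_BGR2HSV).astype(float)
for nm,im,z,(u,v) in(("barhole",im0,150,(351,201)),("framehole",im4,154,(351,200))):
    h=im[v-6:v+6,u-7:u+8].astype(float); dev=np.abs(h-np.median(h.reshape(-1,3),0)).sum(2); dev=np.clip(dev-40,0,150)
    dev[[0,1,-1,-2]]=0
    Y,X=np.mgrid[v-6:v+6,u-7:u+8]; c=np.array([(dev*X).sum(),(dev*Y).sum()])/dev.sum(); w=onplane(K,V,c,z)[:2]-base
    print(nm,c,"along y",w@ey,"x",w@ex)
# pins: head top circle; triangulate head centres
top=[(184.7,280.6),(216.4,293.2)]; 
print("long pin from head centroids, tri", tri(ray(K,V,top[1]),ray(Ks,Vs,(365.2,336.5))))
print([onplane(K,V,top[0],60),onplane(K,V,top[1],81)])
h=cv2.cvtColor(im4,cv2.COLOR_BGR2HSV)[262:305,170:243]; m=(h[...,1]<90).astype(np.uint8)
print(cv2.connectedComponentsWithStats(m)[2:])
print(im0[286:302,208:226].astype(int).sum(2)//3)
```

```text
right end [np.float64(-89.95), np.float64(-90.53), np.float64(-90.91)]
left end [np.float64(270.4), np.float64(270.03), np.float64(270.27)]
plate end y [np.float64(-39.32), np.float64(-44.02), np.float64(-40.36), np.float64(-39.69)]
plate end y [np.float64(38.15), np.float64(37.6), np.float64(38.13), np.float64(37.83)]
plate side x [np.float64(-17.12), np.float64(-17.03), np.float64(-16.47), np.float64(-17.01)]
plate side x [np.float64(15.99), np.float64(17.08), np.float64(17.28), np.float64(17.12)]
barhole [350.86436691 200.17992944] along y -0.4311107915139909 x 0.45753710179634255
framehole [350.64909049 199.80451301] along y 0.29667845027225753 x 0.6656840645686031
long pin from head centroids, tri [430.99103748 189.61019996  67.97328811]
[array([458.95322042, 261.77133868,  60.        ]), array([431.00024163, 187.76616136,  81.        ])]
(array([[   0,    0,   73,   43, 3055],
       [  59,    0,    7,    3,   15],
       [  37,    3,    1,    1,    1],
       [  10,   15,   11,    8,   67],
       [  37,   41,    1,    1,    1]], dtype=int32), array([[36.33846154, 21.14893617]
[... 644 characters left out ...]
 59  51  59  53  46  42]
 [ 75  75  76  83  97 111 113 112 111 110 109  95  64  47  51  46  43  42]
 [ 75  75  73  75  89 108 112 111 110 111 110  94  64  50  52  47  46  44]
 [ 76  76  75  75  88 105 111 112 113 113 107  83  57  55  57  57  58  51]
 [ 79  79  78  77  84  97 105 111 112 108  94  70  61  68  71  72  72  68]
 [ 78  78  79  78  80  84  91  99 102  92  82  77  83  79  77  78  77  76]
 [ 80  79  78  78  79  79  82  85  86  81  76  77  81  77  76  77  78  78]
 [ 83  81  80  79  79  78  79  80  79  78  77  76  77  75  75  75  76  77]
 [ 86  83  84  81  82  80  79  78  77  78  79  78  77  76  75  75  75  75]
 [104  96  92  87  84  83  80  80  80  79  79  78  79  79  77  78  76  75]]
```

Call:
step_arm(
  moves=[
    {"tx": 30, "ty": 8, "tz": 0, "roll": 0.12},
    {"tx": 65, "ty": 17, "tz": 20, "roll": 0.24},
    {"tx": 85, "ty": 22, "tz": 50, "roll": 0.36},
    {"tx": 93, "ty": 25, "tz": 80, "roll": 0.48},
    {"tx": 93, "ty": 25, "tz": 110, "roll": 0.542},
    {"tx": 93, "ty": 25, "tz": 125, "roll": 0.542},
    {"tx": 93, "ty": 25, "tz": 125, "roll": 0.542},
    {"tx": 93, "ty": 25, "tz": 125, "roll": 0.542},
    {"tx": 93, "ty": 25, "tz": 125, "roll": 0.542},
  ],
)

```text
t: 10.03
eef_pos: [433.4, 188.3, 104.4]
tcp_rot: [3.14, -0.001, 1.211]
ft_force: [0.0, -0.4, 0.2]
opening: 0.734
grip_force: 0.0
```

Run:
```python
from h import *
tgt(431.2,189.4,59,1.210)
im0,K,V=load("top0"); print(onplane(K,V,(215.4,293.4),85))
```

```text
t 10.03 pos [433.4 188.3 104.4] yaw 1.2108 -> tx,ty,tz [ 0.2 -2.5 45.4] roll 0.0008
[430.44705351 189.34981749  85.        ]
```

Call:
step_arm(
  moves=[
    {"tx": 0, "ty": -2.5, "tz": 10, "roll": 0},
    {"tx": 0, "ty": -2.5, "tz": 30, "roll": 0},
    {"tx": 0, "ty": -2.5, "tz": 45, "roll": 0},
    {"tx": 0, "ty": -2.5, "tz": 45, "roll": 0},
    {"tx": 0, "ty": -2.5, "tz": 45, "roll": 0},
    {"tx": 0, "ty": -2.5, "tz": 45, "roll": 0},
  ],
)

```text
t: 10.53
eef_pos: [430.9, 189.4, 59.5]
tcp_rot: [3.14, -0.001, 1.211]
ft_force: [-0.5, -0.0, 0.8]
opening: 0.736
grip_force: 0.0
```

Run:
```python
from h import *
from cell import env,optics
tgt(431.2,189.4,59,1.210)
c=optics.read_camera("top")["pixels"][230:330,150:270]
d=optics.read_camera("side")["pixels"][270:420,290:440]
cv2.imwrite("pics/m6.png",np.hstack([cv2.resize(c,(360,300),interpolation=0),cv2.resize(d,(420,420),interpolation=0)[60:360]]))
```

```text
t 10.53 pos [430.9 189.4  59.5] yaw 1.2107 -> tx,ty,tz [0.1 0.2 0.5] roll 0.0007
```

View pics/m6.png

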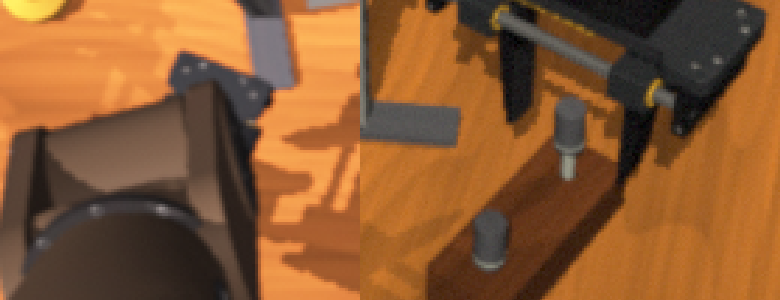

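The side view shows the long pin's head centred between the open fingers and the short pin clear, so I'll close.

Call:
step_arm(
  moves=[
    {"tx": 0, "ty": 0, "tz": 0, "roll": 0},
    {"tx": 0, "ty": 0, "tz": 0, "roll": 0},
    {"tx": 0, "ty": 0, "tz": 0, "roll": 0},
    {"tx": 0, "ty": 0, "tz": 0, "roll": 0},
    {"tx": 0, "ty": 0, "tz": 0, "roll": 0},
    {"tx": 0, "ty": 0, "tz": 0, "roll": 0},
    {"tx": 0, "ty": 0, "tz": 0, "roll": 0},
    {"tx": 0, "ty": 0, "tz": 0, "roll": 0},
    {"tx": 0, "ty": 0, "tz": 0, "roll": 0},
    {"tx": 0, "ty": 0, "tz": 0, "roll": 0},
    {"tx": 0, "ty": 0, "tz": 0, "roll": 0},
    {"tx": 0, "ty": 0, "tz": 0, "roll": 0},
  ],
  grip=10,
)

```text
t: 11.63
eef_pos: [430.7, 189.3, 58.2]
tcp_rot: [3.141, -0.001, 1.211]
ft_force: [4.0, -2.7, -2.6]
opening: 0.184
grip_force: 29.7
```

Call:
step_arm(
  moves=[
    {"tx": 0, "ty": 0, "tz": -8, "roll": 0},
    {"tx": 0, "ty": 0, "tz": -22, "roll": 0},
    {"tx": 0, "ty": 0, "tz": -45, "roll": 0},
    {"tx": 0, "ty": 0, "tz": -80, "roll": 0},
    {"tx": 0, "ty": 0, "tz": -120, "roll": 0},
    {"tx": 0, "ty": 0, "tz": -160, "roll": 0},
    {"tx": 0, "ty": 0, "tz": -185, "roll": 0},
    {"tx": 0, "ty": 0, "tz": -185, "roll": 0},
    {"tx": -18, "ty": 26, "tz": -185, "roll": 0},
    {"tx": -42, "ty": 60, "tz": -185, "roll": 0},
  ],
)

```text
t: 12.47
eef_pos: [470.2, 129.8, 243.0]
tcp_rot: [-3.141, -0.0, 1.215]
ft_force: [1.6, 1.9, -1.2]
opening: 0.184
grip_force: 29.7
```

Call:
step_arm(
  moves=[
    {"tx": -22, "ty": 30, "tz": 0, "roll": 0},
    {"tx": -44, "ty": 62, "tz": 0, "roll": 0},
    {"tx": -66, "ty": 94, "tz": 0, "roll": 0},
    {"tx": -88, "ty": 125, "tz": 0, "roll": 0},
    {"tx": -110, "ty": 156, "tz": 0, "roll": 0},
    {"tx": -132, "ty": 187, "tz": 0, "roll": 0},
    {"tx": -150, "ty": 212, "tz": 0, "roll": 0},
    {"tx": -160, "ty": 226, "tz": 0, "roll": 0},
    {"tx": -160, "ty": 226, "tz": 0, "roll": 0},
    {"tx": -160, "ty": 226, "tz": 0, "roll": 0},
    {"tx": -160, "ty": 226, "tz": 0, "roll": 0},
    {"tx": -160, "ty": 226, "tz": 0, "roll": 0},
  ],
)

```text
t: 13.47
eef_pos: [626.0, -99.4, 242.8]
tcp_rot: [-3.141, -0.0, 1.212]
ft_force: [-0.8, -0.6, -1.2]
opening: 0.18
grip_force: 29.7
```

Run:
```python
from h import *
from cell import env,optics
tgt(627.7,-101.1,215,1.211)
print(env.state()["eef_pos"],env.state()["opening"])
d=optics.read_camera("side");np.savez("side7.npz",**d)
K,V=d["mtx"],d["view"]
print("pin tip",proj(K,V,[627.2,-101,192]),"head bottom",proj(K,V,[627.2,-101,237]),"hole top",proj(K,V,[627.2,-101,154]))
cv2.imwrite("pics/m7.png",cv2.resize(d["pixels"][90:240,250:370],(600,750)[::1],interpolation=0)[:600])
```

```text
t 13.47 pos [626.  -99.4 242.8] yaw 1.2117 -> tx,ty,tz [-1.   2.2 27.8] roll 0.0007
[626.01024927 -99.35674306 242.84411328] 0.17989399848631574
pin tip [303.86109112 172.92163102] head bottom [303.66429278 152.28040942] hole top [304.01998922 189.58768029]
```

View pics/m7.png

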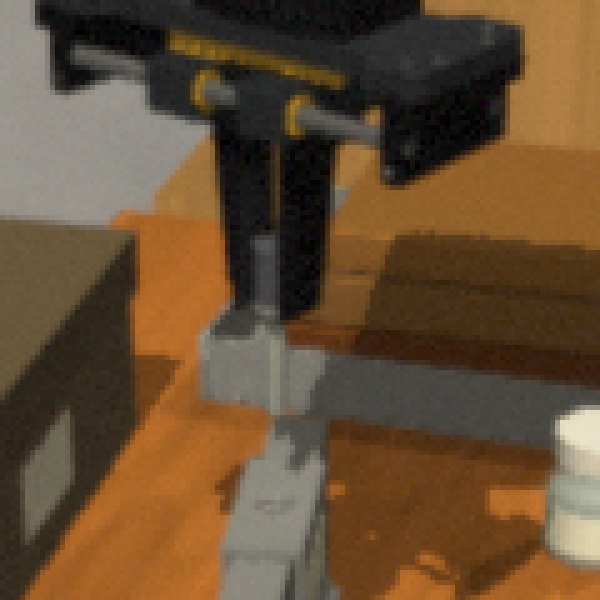

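The side view shows the pin upright with its tip at about (305.4,173). The frame's hole is at about (304.4,191), right below it. I'll apply the small correction and descend to just above the frame.

Call:
step_arm(
  moves=[
    {"tx": -1, "ty": 2.5, "tz": 8, "roll": 0},
    {"tx": -1, "ty": 2.5, "tz": 18, "roll": 0},
    {"tx": -1, "ty": 2.5, "tz": 28, "roll": 0},
    {"tx": -1, "ty": 2.5, "tz": 33, "roll": 0},
    {"tx": -1, "ty": 2.5, "tz": 33, "roll": 0},
    {"tx": -1, "ty": 2.5, "tz": 33, "roll": 0},
    {"tx": -1, "ty": 2.5, "tz": 33, "roll": 0},
  ],
)

```text
t: 14.1
eef_pos: [628.8, -102.3, 210.3]
tcp_rot: [3.141, -0.0, 1.211]
ft_force: [-0.7, 0.6, 0.4]
opening: 0.181
grip_force: 29.7
```

Run:
```python
from h import *
from cell import env,optics
tgt(627.7,-101.1,158,1.211)
d=optics.read_camera("side");np.savez("side8.npz",**d)
K,V=d["mtx"],d["view"]; z=env.state()["eef_pos"][2]-48.2
print("pin tip exp",proj(K,V,[627.2,-101,z]),"hole exp",proj(K,V,[627.2,-101,154]))
i4,_,_=load("side4")
A=cv2.resize(d["pixels"][160:215,275:330],(500,500),interpolation=0); B=cv2.resize(i4[160:215,275:330],(300,300),interpolation=0)
cv2.imwrite("pics/m8.png",np.hstack([A,cv2.copyMakeBorder(B,0,200,0,0,0)]))
# shank column profile, hole darkness in side4
g=d["pixels"].astype(int).sum(2)//3; print(g[172:190,296:314]); g4=i4.astype(int).sum(2)//3; print(g4[184:196,296:313])
```

```text
t 14.1 pos [ 628.8 -102.3  210.3] yaw 1.2108 -> tx,ty,tz [ 0.7 -1.5 52.3] roll -0.0002
pin tip exp [303.98584396 186.00635048] hole exp [304.01998922 189.58768029]
[[ 91  96  99  98  94  95 101 130 131 115  92  98 100 100 108 109 107  97]
 [ 92  93  94  92  95  90  98 132 134 113  83  84  86  87  87  90  92  88]
 [ 93  93  95  93  90  91 100 131 132 114  79  76  81  77  78  81  80  79]
 [100  95  94  96  95  94 100 134 136 116  80  80  75  79  79  78  78  76]
 [101  97  99 102  92 100 105 135 131 112  81  77  74  77  77  79  77  76]
 [101  97  98 100  99 102 110 135 136 113  81  75  74  76  79  76  76  75]
 [ 98  97  98  99  98 106 111 134 132 111  79  77  79  76  77  72  75  72]
 [ 99  97  98 100 102 103 112 134 133 112  79  78  78  80  76  76  74  69]
 [ 98  98 101 104 108 108 117 132 134 111  80  79  78  75  74  77  79  66]
 [101  99 106 116 123 120 120 134 133 111  81  76  78  80  75  77  76  74]
 [100 100 109 123 133 134 128 133 131 113  81  80  83  80  83  85  99 101]
 [ 97 107 118 131 138 133 130 135 134 110  81  80  78  83 100 113 132 131]
 [104 103 116 130 134 131 127 135 13
[... 567 characters left out ...]
128 135 132 132 133 134 134 134 136 135 134 135 133 134 133]
 [110 119 134 134 134 133 135 135 136 136 133 137 134 137 136 134 130]
 [113 124 136 136 134 136 136 137 138 138 134 134 135 136 135 135 130]
 [113 126 133 136 137 134 133 135 137 140 132 133 128 132 135 136 129]
 [122 133 135 135 129 126 115 121 123 127 121 117 120 136 137 135 120]
 [127 136 133 133 130 119 123 136 129 131 128 124 124 136 134 136 118]
 [123 134 135 133 136 130 128 124 120 125 126 129 134 138 136 132 106]
 [131 139 136 132 134 137 134 132 131 134 134 135 138 138 138 129 101]
 [135 137 133 138 135 134 135 134 134 137 133 137 136 136 133 121  81]
 [134 138 135 135 133 133 134 135 135 134 134 137 137 135 132 117  73]]
```

View pics/m8.png

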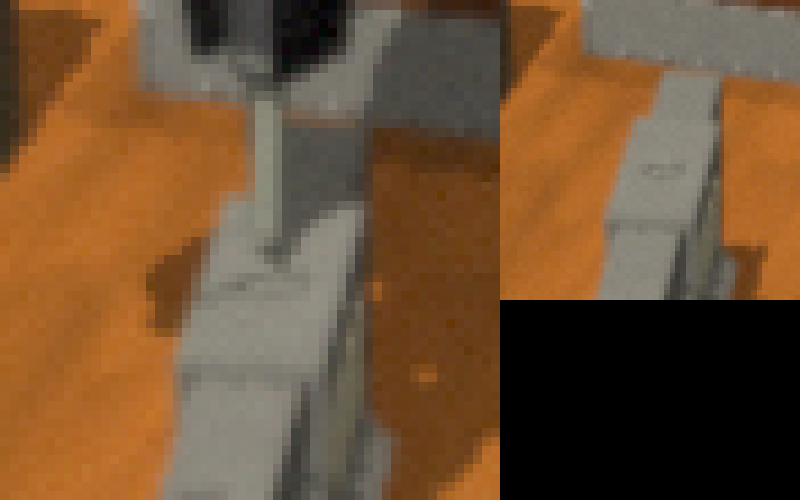

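The side view shows the shank at column ≈304.2, just above the hole centred at column ≈304.3. I'll make a sub-millimetre correction and start the insertion.

Call:
step_arm(
  moves=[
    {"tx": 0.8, "ty": -0.7, "tz": 2, "roll": 0},
    {"tx": 0.8, "ty": -0.7, "tz": 4, "roll": 0},
    {"tx": 0.8, "ty": -0.7, "tz": 6, "roll": 0},
    {"tx": 0.8, "ty": -0.7, "tz": 8, "roll": 0},
    {"tx": 0.8, "ty": -0.7, "tz": 10, "roll": 0},
    {"tx": 0.8, "ty": -0.7, "tz": 11, "roll": 0},
    {"tx": 0.8, "ty": -0.7, "tz": 11, "roll": 0},
  ],
)

```text
t: 14.73
eef_pos: [628.2, -101.3, 198.8]
tcp_rot: [-3.141, -0.0, 1.211]
ft_force: [0.4, -0.5, -0.6]
opening: 0.181
grip_force: 29.7
```

Call:
step_arm(
  moves=[
    {"tx": 0, "ty": 0, "tz": 1, "roll": 0},
    {"tx": 0, "ty": 0, "tz": 2, "roll": 0},
    {"tx": 0, "ty": 0, "tz": 3, "roll": 0},
    {"tx": 0, "ty": 0, "tz": 4, "roll": 0},
    {"tx": 0, "ty": 0, "tz": 4, "roll": 0},
    {"tx": 0, "ty": 0, "tz": 4, "roll": 0},
  ],
)

```text
t: 15.23
eef_pos: [628.3, -101.3, 195.1]
tcp_rot: [-3.142, -0.0, 1.211]
ft_force: [0.4, 0.0, -0.1]
opening: 0.185
grip_force: 29.7
```

Tip is now at about z = 147, inside the bar's mouth, with no contact force. I'll continue down.

Call:
step_arm(
  moves=[
    {"tx": 0, "ty": 0, "tz": 2, "roll": 0},
    {"tx": 0, "ty": 0, "tz": 4, "roll": 0},
    {"tx": 0, "ty": 0, "tz": 6, "roll": 0},
    {"tx": 0, "ty": 0, "tz": 8, "roll": 0},
    {"tx": 0, "ty": 0, "tz": 10, "roll": 0},
    {"tx": 0, "ty": 0, "tz": 10, "roll": 0},
  ],
)

```text
t: 15.73
eef_pos: [628.1, -101.2, 184.6]
tcp_rot: [-3.141, -0.0, 1.211]
ft_force: [0.7, 0.7, -0.8]
opening: 0.185
grip_force: 29.7
```

Call:
step_arm(
  moves=[
    {"tx": 0, "ty": 0, "tz": 3, "roll": 0},
    {"tx": 0, "ty": 0, "tz": 6, "roll": 0},
    {"tx": 0, "ty": 0, "tz": 9, "roll": 0},
    {"tx": 0, "ty": 0, "tz": 12, "roll": 0},
    {"tx": 0, "ty": 0, "tz": 15, "roll": 0},
    {"tx": 0, "ty": 0, "tz": 18, "roll": 0},
    {"tx": 0, "ty": 0, "tz": 21, "roll": 0},
    {"tx": 0, "ty": 0, "tz": 23, "roll": 0},
    {"tx": 0, "ty": 0, "tz": 23, "roll": 0},
  ],
)

```text
t: 16.48
eef_pos: [628.1, -101.2, 161.6]
tcp_rot: [-3.141, -0.0, 1.211]
ft_force: [-0.1, -0.2, -0.2]
opening: 0.183
grip_force: 29.7
```

Call:
step_arm(
  moves=[
    {"tx": 0, "ty": 0, "tz": 1, "roll": 0},
    {"tx": 0, "ty": 0, "tz": 2, "roll": 0},
    {"tx": 0, "ty": 0, "tz": 3, "roll": 0},
    {"tx": 0, "ty": 0, "tz": 3.5, "roll": 0},
    {"tx": 0, "ty": 0, "tz": 3.5, "roll": 0},
  ],
)

```text
t: 16.9
eef_pos: [628.2, -101.3, 158.6]
tcp_rot: [-3.142, -0.0, 1.211]
ft_force: [0.9, -0.8, -1.0]
opening: 0.185
grip_force: 29.7
```

Call:
step_arm(
  moves=[
    {"tx": 0, "ty": 0, "tz": 0.5, "roll": 0},
    {"tx": 0, "ty": 0, "tz": 1, "roll": 0},
    {"tx": 0, "ty": 0, "tz": 1, "roll": 0},
    {"tx": 0, "ty": 0, "tz": 1, "roll": 0},
  ],
)

```text
t: 17.23
eef_pos: [628.3, -101.2, 157.6]
tcp_rot: [-3.142, -0.0, 1.211]
ft_force: [0.5, 0.2, 0.5]
opening: 0.182
grip_force: 29.7
```

Call:
step_arm(
  moves=[
    {"tx": 0, "ty": 0, "tz": 0.4, "roll": 0},
    {"tx": 0, "ty": 0, "tz": 0.7, "roll": 0},
    {"tx": 0, "ty": 0, "tz": 0.7, "roll": 0},
    {"tx": 0, "ty": 0, "tz": 0.7, "roll": 0},
  ],
)

```text
t: 17.57
eef_pos: [628.3, -101.3, 157.3]
tcp_rot: [3.141, -0.0, 1.211]
ft_force: [-0.8, -0.5, 5.5]
opening: 0.181
grip_force: 29.8
```

The head rests on the frame: it made contact at 157.3 mm against an expected 157.2 mm. I'll release and retreat upwards.

Call:
step_arm(
  moves=[
    {"tx": 0, "ty": 0, "tz": 0, "roll": 0},
    {"tx": 0, "ty": 0, "tz": 0, "roll": 0},
    {"tx": 0, "ty": 0, "tz": 0, "roll": 0},
    {"tx": 0, "ty": 0, "tz": 0, "roll": 0},
    {"tx": 0, "ty": 0, "tz": 0, "roll": 0},
  ],
  grip=60,
)

```text
t: 17.98
eef_pos: [628.3, -101.3, 156.7]
tcp_rot: [-3.141, -0.0, 1.211]
ft_force: [-0.2, -0.1, -0.3]
opening: 0.479
grip_force: 0.0
```

Call:
step_arm(
  moves=[
    {"tx": 0, "ty": 0, "tz": -10, "roll": 0},
    {"tx": 0, "ty": 0, "tz": -40, "roll": 0},
    {"tx": 0, "ty": 0, "tz": -80, "roll": 0},
    {"tx": 0, "ty": -35, "tz": -90, "roll": 0},
    {"tx": 0, "ty": -75, "tz": -90, "roll": 0},
    {"tx": 0, "ty": -115, "tz": -90, "roll": 0},
    {"tx": 0, "ty": -155, "tz": -90, "roll": 0},
    {"tx": 0, "ty": -180, "tz": -90, "roll": 0},
    {"tx": 0, "ty": -180, "tz": -90, "roll": 0},
    {"tx": 0, "ty": -180, "tz": -90, "roll": 0},
  ],
)

```text
t: 18.82
eef_pos: [459.6, -37.6, 248.3]
tcp_rot: [3.139, -0.0, 1.211]
ft_force: [0.6, 0.2, 1.0]
opening: 0.632
grip_force: 0.0
```

Run:
```python
from h import *
from cell import env,optics
c=optics.read_camera("top")["pixels"];d=optics.read_camera("side")["pixels"]
cv2.imwrite("pics/m9.png",np.hstack([cv2.resize(c[170:320,170:410],(480,300),interpolation=0),cv2.resize(d[170:300,250:370],(277,300),interpolation=0)]))
print(env.state()["t"],env.state()["grip_force"])
```

```text
18.9167 0.0
```

View pics/m9.png

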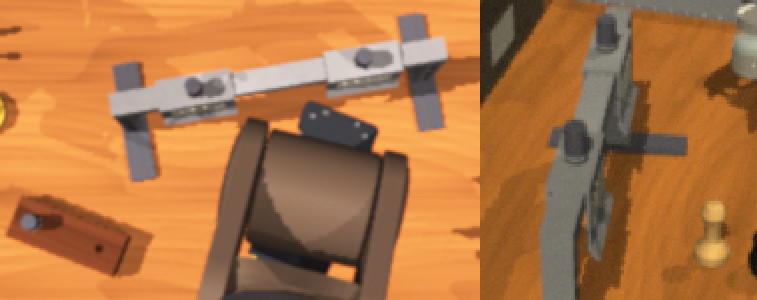

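Both views show the frame seated with the long pin's head resting on it, like the fixed marker. The short pin is still in its block and the arm is clear. Handing in.

```bash
python3 -c "
from cell import env
print(env.job_done())"
```

```text
the job is handed in; nothing more can be done
None
```

The frame hangs square on the bar at the free hole with the long pin pushed through until its head rests on the frame, and the job is handed in at about 19 s of the 61 s allowed; the hand-in returned no verdict.

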